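Check the height of the square steel block with the bridge gauge

TASK

Pick up the bridge-shaped height gauge by the upright housing on its top, lift it clear of the bench and set it down gently over the small square steel block, so that its sprung foot rests on the middle of the block and both its legs stand flat on the bench, one on each side. Let go and leave it standing there showing the block's height; do not push the block, the flat strip or the round slug out of their places.

Things in the scene. Friction and masses are not known exactly. Their poses are not given: they have to be found in the camera images.
- gauge_grip (a point): Centre of the grey housing (40 along x, 30 along y, 70 high; grip either way) on the loose aluminium bridge gauge, 0.7 kg, 125 mm above its leg soles, straight over its foot. z up, x along the beam. Beam 150 x 32, top 90, underside 72 above the soles. Legs 55 to 75 from the middle along x, 40 wide: gap 110. Grip with 20 N or more; it stands by itself when let go.
- gauge_foot (a joint): Sprung foot, a 22 mm steel disc under the middle of the gauge. Value (m) = height of its underside over the leg soles: 0 on the bare bench (fully down, level with the soles), up to 0.050; standing over a part it reads the part's height. Spring pushes down 0.6 N at 0, 1.3 N at 0.036, less than the gauge's weight.
- block_center (a point): Centre of the dark steel block to be checked, the only square one: 44 x 44 mm, 36 high, 0.5 kg, loose, flat on the bench; this point is 18 mm above the bench. z up, x and y square to its sides. Nothing stands within 90 mm of its middle, so the gauge may be set over it at any turn about the vertical.
- strip_center (a point): Centre of a flat steel strip, 120 (its x) x 36 x 12 mm, loose, lying flat on the bench; not to be checked, leave it alone.
- slug_center (a point): Centre of a round steel slug, 50 mm diameter, 24 mm high, standing loose on its flat end; not to be checked, leave it alone.
Not all that is in view belongs to the job. What is shaped like the part that bears block_center but yellow is not meant.

How it is judged:
By the outcome, as a careful person would: the job done as asked, in the order asked, and still so for the second after the job is handed in, with the robot touching nothing.
It also fails if it takes over 35 s, if anything falls off the work surface, if the arm or the gripper's body presses on something with over 40 N, if the wrist force passes 120 N, or if a joint passes its speed limit or range.

ROBOT

A 6-joint arm with a two-finger parallel gripper is mounted at the origin on the work surface. World frame = base frame: x ahead of the robot, y to its left, z up, the work surface at z = 0. Lengths are in m, angles in rad, forces in N, time in s.
With the tool pointing down it reaches from about 0.225 to 0.875 m from the base axis. Payload 3.4 kg.
Tool frame: the origin (TCP) lies at the very end of the fingers, on their centre line; the grasp point (between the pads) lies 19 mm behind it; z points along the fingers, y is the direction in which the jaws open and shut (so a half turn about z gives the same grasp; the last joint's range is limited). The gripper opens to 85 mm and grips with 20 to 120 N. Pads are 22 mm wide; open, the fingers measure 114 mm over their backs; the gripper's body (76 mm by 85 mm) begins 54 mm behind the grasp point. The pads swing forward as they close: fully open they stand 13 mm farther back than shut.
Start: joints at [0.98, 0.276, 1.505, -0, 1.361, -0.121], TCP at [0.26, 0.513, 0.231] pointing down, gripper open.
Joint ranges: [-2.89, 2.89], [-0.75, 2.08], [0.22, 2.7], [-1.18, 4.32], [0.11, 2.71], [-2.7, 2.7]. Speed limits (rad/s): [2.57, 2.57, 3.14, 3.14, 3.14, 3.14].

INTERFACE

Orientations are given as a unit quaternion [w, x, y, z].
In Python, from rig import manip, eyes gives the robot as it stands. The module is installed in compiled form; this text tells all that it offers.
- The arm moves only by the tool servo_tool, never from a script. Its argument "deltas" is one flat list of numbers, 6 for each row, row after row: the shift along the tool's x, y, z in cm, then the turn, a rotation vector about the tool's x, y, z in degrees. A call has 1 to 20 rows; each row shifts and turns the pose as measured when the row begins, along the tool's axes as they then stand; what a row does not reach is not made up. A row lasts 1/10 s, in which the tool goes at most 50 mm and 8.59 degrees, less where a joint would pass 70% of its speed; a pose out of reach is approached as far as the arm can. A call with a gripper value outside its range is refused whole. "jaw" is the finger opening in cm, from 0 to 8.54, set as the call begins (left out, the last holds). The fingers move at their own pace and stop on an object; "grip_force" is the grip in N (left out, the last holds). Time passes only in rows, so rows that do not move let the fingers close. It gives the time, the measured TCP pose, the force and the opening at its end, in the units of the state.
- manip.get_state(): the state, without advancing time (a new reading comes with each control period).
- eyes.get_image(name): name is "side" or "top"; returns (picture, depth): 480x640x3 uint8, red, green, blue; 480x640 float32, m along the optical axis (not along the pixel's ray), 0 where there is no reading.
- eyes.get_calibration(name): a dict with "camera_matrix" (3x3 intrinsics, pixels), "rvec" (rotation vector, rad) and "tvec" (3), from world to camera coordinates, as OpenCV has them. Camera axes: x right, y down, z forward; pixel columns grow to the right and rows downward; lengths in m; the calibration is good to about 2 mm. A picture is of the moment at which its call begins. get_calibration takes no time and is no camera call.
- manip.sign_off(): hands the job in, once; it reports no verdict.
The state is a dict: "clock": time; "qpos": joint angles; "qd": joint speeds; "effort": joint torques, N m; "position": TCP position; "ee_rot": TCP orientation; "contact_force": force on the tool from outside, world axes, zero at the start; "moment": the same for the moment, N m; "width": finger opening in m.
Only numpy, scipy, OpenCV 4.12 (cv2) and the standard library are available. Lean on these libraries where they do the work, as an engineer would, in place of code of your own. Each camera call takes 0.05 s, during which the arm holds its last target.

## Working session

There is one attempt and no reset: what is moved stays moved. The work goes in short steps, Python scripts to look and compute and a tool call to move; the robot and the scene stay as the last step left them, time stands still between calls to the robot, and variables do not carry over. Pictures are saved under pics/ and viewed, and the job is handed in when it is done.

Besides the shell and the picture viewer there is one more tool, called after ">>>" in YAML: its name, and indented under it one key for each argument. servo_tool: Moves the arm, as the interface text tells. Its arguments: {"type":"object","properties":{"deltas":{"type":"array","items":{"type":"number"}},"jaw":{"type":"number"},"grip_force":{"type":"number"}},"required":["deltas"]}

```bash
mkdir -p pics
cat > h.py <<'E'
import numpy as np,cv2
from rig import manip,eyes
def grab(n,tag):
    im,d=eyes.get_image(n); cv2.imwrite(f'pics/{tag}.png',im[:,:,::-1]); np.savez(f'pics/{tag}.npz',im=im,d=d); return im,d
def cal(n):
    c=eyes.get_calibration(n); return np.array(c['camera_matrix']),cv2.Rodrigues(np.array(c['rvec'],float))[0],np.array(c['tvec'],float).ravel()
def world(n,d):
    K,R,t=cal(n); v,u=np.mgrid[:480,:640]
    P=np.stack([(u-K[0,2])/K[0,0]*d,(v-K[1,2])/K[1,1]*d,d],-1)
    W=(P-t)@R; W[d==0]=np.nan; return W
E
python3 - <<'E'
from h import *
for n in('top','side'):
    grab(n,n+'0'); K,R,t=cal(n); print(n,-R.T@t, R[2])
print(manip.get_state())
E
```

```text
top [0.36246493 0.0199406  1.01211608] [ 0.17113694 -0.03356544 -0.98467533]
side [-0.05446604 -0.74177594  0.68571755] [ 0.51201452  0.67329285 -0.53340216]
{'clock': 0.1, 'qpos': array([ 9.79993229e-01,  2.76510159e-01,  1.50599891e+00, -1.45437006e-05,
        1.36071834e+00, -1.20965914e-01]), 'qd': array([ 0.00084343, -0.00088604, -0.00318569, -0.00014257,  0.00092339,
        0.00088861]), 'effort': array([ 2.68052085e-03, -4.17698944e+01, -2.46405852e+01, -1.01152518e-04,
        5.67449824e-03,  1.88206127e-05]), 'position': array([0.26005123, 0.5123003 , 0.23054157]), 'ee_rot': array([-2.78125827e-04,  2.32762256e-01,  9.72533323e-01, -7.68638853e-04]), 'contact_force': array([-0.08465574, -0.48521515,  0.15353478]), 'moment': array([ 0.0503728 , -0.00218022,  0.01119498]), 'width': 0.0854548921974961}
```

View pics/top0.png

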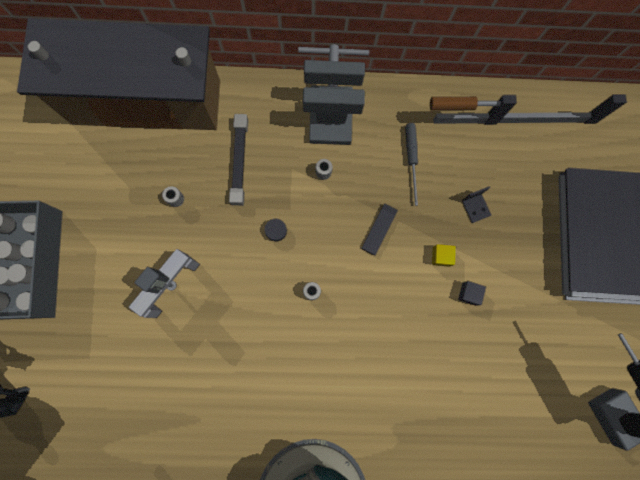

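View pics/side0.png

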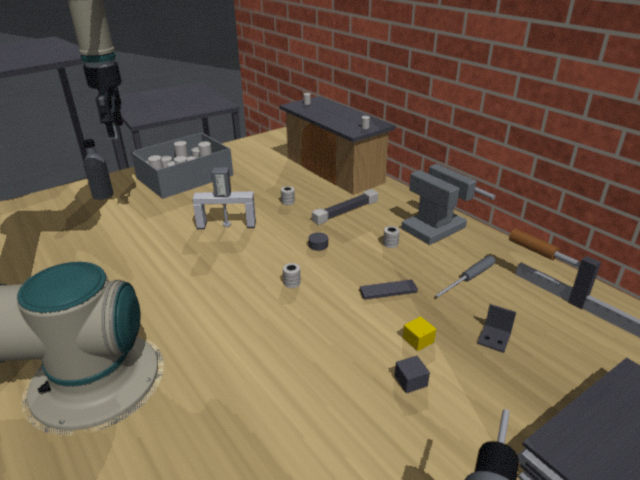

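Top view: the gauge is near (160,283), with its housing at about (150,279). The square candidates are the dark block at (473,293) and the yellow block at (445,255). The dark one fits the description, as yellow is excluded. The bracket at (477,207) isn't a plain block. The strip is at (380,230) and the slug at (275,230). I'll measure these and enlarge a crop to confirm.

Run:
```python
from h import *
z=np.load('pics/top0.npz'); W=world('top',z['d']); im=z['im']
z2=np.load('pics/side0.npz'); W2=world('side',z2['d']); im2=z2['im']
a=cv2.resize(im[225:325,420:520],(400,400),interpolation=cv2.INTER_CUBIC);b=cv2.resize(im[235:335,110:210],(400,400),interpolation=cv2.INTER_CUBIC)
cv2.imwrite('pics/crop0.png',np.hstack([a,b])[:,:,::-1])
def rect(W,box,lo,hi,name):
    u0,v0,u1,v1=box; P=W[v0:v1,u0:u1].reshape(-1,3); P=P[(P[:,2]>lo)&(P[:,2]<hi)]
    r=cv2.minAreaRect((P[:,:2]*1000).astype(np.float32)); print(name,len(P),'mean',P.mean(0).round(4),'med z',np.median(P[:,2]).round(4),'rect',np.round(r[0],1),np.round(r[1],1),round(r[2],1))
for n,w in(('top',W),):
    rect(w,(455,275,495,312),.03,.045,'block top')
    rect(w,(425,240,462,270),.03,.045,'yellow')
    rect(w,(120,240,205,325),.080,.100,'beam')
    rect(w,(120,240,205,325),.145,.175,'housing')
    rect(w,(260,215,290,245),.018,.03,'slug')
    rect(w,(355,200,400,260),.007,.02,'strip')
rect(W2,(390,350,435,395),.03,.045,'S block')
rect(W2,(185,160,265,235),.08,.1,'S beam')
rect(W2,(185,160,265,235),.145,.175,'S housing')
print(np.nanmedian(W[330:400,250:450,2]),np.nanmedian(W2[300:350,250:350,2]))
```

```text
block top 412 mean [ 0.4332 -0.3438  0.0358] med z 0.0358 rect [ 433.4 -344.6] [45.  44.2] 73.5
yellow 396 mean [ 0.5167 -0.2821  0.0356] med z 0.0356 rect [ 517.  -282.8] [44.8 44.3] 86.5
beam 938 mean [0.4337 0.3231 0.0895] med z 0.0896 rect [434.4 324.8] [ 34.2 150.2] 54.4
housing 395 mean [0.4341 0.3229 0.1585] med z 0.1593 rect [434.6 325. ] [31.8 40.1] 54.5
slug 381 mean [0.5654 0.0986 0.0238] med z 0.0237 rect [565.9  98.6] [48.9 47.3] 3.0
strip 790 mean [ 0.5753 -0.1385  0.0119] med z 0.0119 rect [ 575.7 -138.9] [ 35.3 120.2] 64.3
S block 564 mean [ 0.431  -0.3471  0.0351] med z 0.0353 rect [ 432.8 -345.4] [45.9 45. ] 76.5
S beam 559 mean [0.4345 0.3409 0.088 ] med z 0.0887 rect [431.7 433. ] [136.9 330.2] 0.8
S housing 169 mean [0.4313 0.3181 0.1554] med z 0.1573 rect [432.5 322.3] [34.3 40.5] 55.3
-0.00011505683569320484 -0.0003820999543884194
```

View pics/crop0.png

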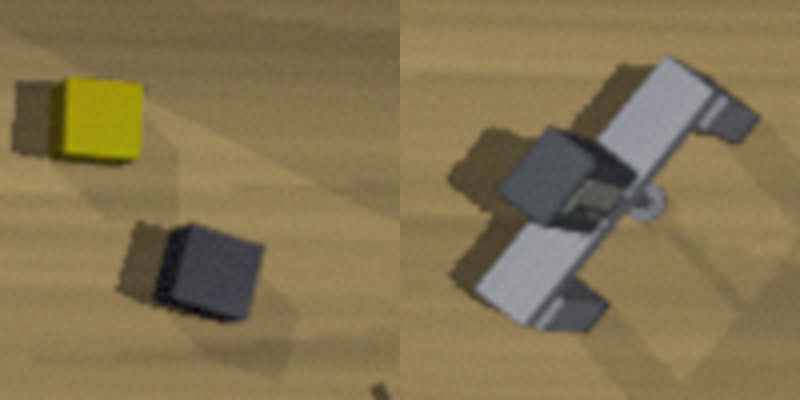

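The crop confirms it: the dark block is square, with its top centre at about (473,293), and the yellow one is the decoy. Gauge centre is (0.4345, 0.325) with its beam at -35.6°. Block centre is (0.433, -0.345) with its sides at -16.5°.

```bash
cat >> h.py <<'E'
from scipy.spatial.transform import Rotation as Ro
def togo(p,yaw_y):
    "remaining move in tool axes; yaw_y = wanted world angle (deg) of tool y, tool down"
    s=manip.get_state(); w,x,y,z=s['ee_rot']; R=Ro.from_quat([x,y,z,w]); a=np.radians(yaw_y)
    yv=np.array([np.cos(a),np.sin(a),0]); zv=np.array([0,0,-1.]); T=Ro.from_matrix(np.c_[np.cross(yv,zv),yv,zv])
    print('t',s['clock'],'pos',s['position'].round(4),'F',s['contact_force'].round(2),'w',round(s['width'],4),'q',s['qpos'].round(2))
    print('cm',(R.inv().apply(np.array(p)-s['position'])*100).round(2),'deg',np.degrees((R.inv()*T).as_rotvec()).round(2))
E
python3 -c "
from h import *
togo([.4345,.325,.2305],54.4)"
```

```text
t 0.1 pos [0.2601 0.5123 0.2305] F [-0.08 -0.49  0.15] w 0.0855 q [ 0.98  0.28  1.51 -0.    1.36 -0.12]
cm [-2.403e+01 -8.800e+00  1.000e-02] deg [-0.09 -0.    8.68]
```

>>> servo_tool:
  deltas: [-3,-1.1,0,0,0,0,-3,-1.1,0,0,0,0,-3,-1.1,0,0,0,0,-3,-1.1,0,0,0,0,-3,-1.1,0,0,0,0,-3,-1.1,0,0,0,0,-3,-1.1,0,0,0,0,-3,-1.1,0,0,0,0,0,0,0,0,0,4.3,0,0,0,0,0,4.3,0,0,0,0,0,0]

```text
clock: 1.2
position: [0.4389, 0.3163, 0.2245]
ee_rot: [-0.003, 0.307, 0.952, -0.005]
contact_force: [-0.3, -0.6, 0.4]
width: 0.0857
```

```bash
python3 -c "
from h import *
togo([.4345,.325,.106],54.4)"
```

```text
t 1.2 pos [0.4389 0.3163 0.2245] F [-0.26 -0.62  0.39] w 0.0857 q [ 0.5   0.24  1.58 -0.    1.34 -0.45]
cm [ 0.83  0.58 11.85] deg [-0.66 -0.17 -0.12]
```

>>> servo_tool:
  deltas: [0.8,0.6,1,-0.7,0,0,0,0,0,0,0,0]

```text
clock: 1.4
position: [0.4355, 0.3257, 0.2137]
ee_rot: [-0.002, 0.305, 0.952, 0.001]
contact_force: [-0.2, -0.5, -0.2]
width: 0.0855
```

```bash
python3 -c "
from h import *
togo([.4345,.325,.106],54.4)"
```

```text
t 1.4 pos [0.4355 0.3257 0.2137] F [-0.17 -0.52 -0.22] w 0.0855 q [ 0.51  0.24  1.6   0.    1.3  -0.44]
cm [ 0.   -0.12 10.77] deg [-0.   -0.2   0.03]
```

>>> servo_tool:
  deltas: [0,-0.1,2.5,0,-0.2,0,0,0,2.5,0,0,0,0,0,2.5,0,0,0,0,0,2,0,0,0,0,0,1,0,0,0,0,0,0,0,0,0]

```text
clock: 2.0
position: [0.4359, 0.3259, 0.1078]
ee_rot: [0.002, 0.3, 0.954, 0.001]
contact_force: [-0.2, 0.7, -0.9]
width: 0.0854
```

```bash
python3 -c "
from h import *
togo([.4345,.325,.106],54.4)
grab('side','side1')"
```

```text
t 2.0 pos [0.4359 0.3259 0.1078] F [-0.19  0.71 -0.88] w 0.0854 q [ 0.52  0.33  1.76 -0.    1.05 -0.44]
cm [ 0.06 -0.16  0.17] deg [0.12 0.19 0.67]
```

View pics/side1.png

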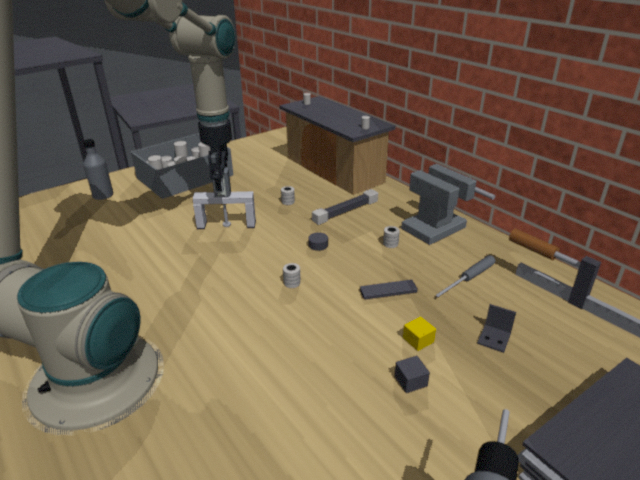

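The gripper straddles the housing at (220,180), and the gauge at (225,210) hasn't moved. I'll trim the alignment and close.

>>> servo_tool:
  deltas: [0.1,-0.2,0.1,0,0,0.7,0,0,0,0,0,0]

```text
clock: 2.25
position: [0.4355, 0.3258, 0.1093]
ee_rot: [0.004, 0.306, 0.952, 0.002]
contact_force: [-0.2, 0.5, -0.1]
width: 0.0854
```

>>> servo_tool:
  deltas: [0,0,0,0,0,0,0,0,0,0,0,0,0,0,0,0,0,0,0,0,0,0,0,0,0,0,0,0,0,0,0,0,0,0,0,0]
  jaw: 2
  grip_force: 40

```text
clock: 2.85
position: [0.4366, 0.3261, 0.1119]
ee_rot: [0.005, 0.306, 0.952, 0.004]
contact_force: [0.0, 0.2, 0.4]
width: 0.0294
```

```bash
python3 -c "
from h import *
togo([.4345,.325,.106],54.4)"
```

```text
t 2.85 pos [0.4366 0.3261 0.1119] F [0.03 0.17 0.39] w 0.0294 q [ 0.52  0.32  1.76 -0.    1.05 -0.43]
cm [ 0.11 -0.22  0.59] deg [ 0.57  0.43 -0.05]
```

Gripped at 29.4 mm opening. Lifting now.

>>> servo_tool:
  deltas: [0,0,-1,0,0,0,0,0,-2,0,0,0,0,0,-2.5,0,0,0,0,0,-2.5,0,0,0,0,0,-1,0,0,0,0,0,0,0,0,0]

```text
clock: 3.45
position: [0.4299, 0.3228, 0.1985]
ee_rot: [-0.002, 0.306, 0.952, -0.004]
contact_force: [0.1, 0.6, -6.8]
width: 0.0299
```

```bash
python3 -c "
from h import *
togo([.433,-.345,.2],54.4)
grab('side','side2')"
```

```text
t 3.45 pos [0.4299 0.3228 0.1985] F [ 0.14  0.62 -6.77] w 0.0299 q [ 0.52  0.25  1.63 -0.    1.27 -0.43]
cm [-39.14 -54.11   0.24] deg [-0.46 -0.07 -0.02]
```

View pics/side2.png

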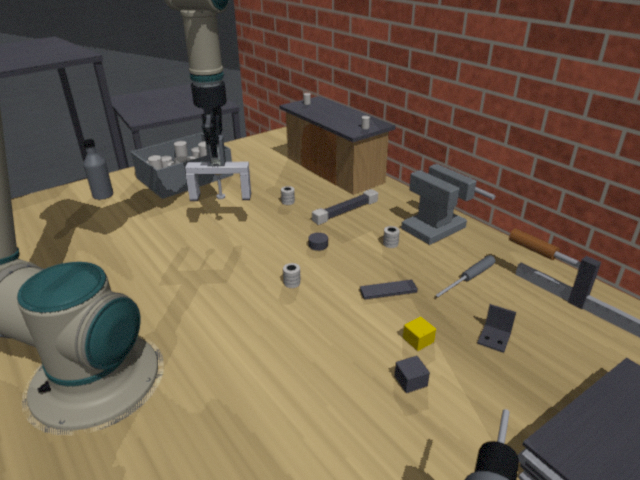

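The gauge is held level and clear of the bench, with its beam at (218,175). Moving across.

>>> servo_tool:
  deltas: [-1,-1.4,0,0,0,0,-2,-2.7,0,0,0,0,-2,-2.7,0,0,0,0,-2,-2.7,0,0,0,0,-2,-2.7,0,0,0,0,-2,-2.7,0,0,0,0,-2,-2.7,0,0,0,0,-2,-2.7,0,0,0,0,-2,-2.7,0,0,0,0,-2,-2.7,0,0,0,0]

```text
clock: 4.5
position: [0.4228, -0.0105, 0.1856]
ee_rot: [-0.014, 0.302, 0.953, -0.011]
contact_force: [0.1, -0.7, -8.3]
width: 0.0298
```

```bash
python3 -c "
from h import *
togo([.433,-.345,.2],54.4)"
```

```text
t 4.5 pos [ 0.4228 -0.0105  0.1856] F [ 0.11 -0.68 -8.32] w 0.0298 q [-0.17  0.1   1.86 -0.02  1.22 -1.12]
cm [-20.06 -26.81  -1.05] deg [-1.73 -1.19  0.47]
```

>>> servo_tool:
  deltas: [-1.9,-2.5,-0.3,-0.6,-0.4,0.3,-1.9,-2.5,-0.2,-0.3,-0.2,0,-1.9,-2.5,-0.2,-0.3,-0.2,0,-1.9,-2.5,-0.2,-0.3,-0.2,0,-1.9,-2.5,-0.2,-0.2,-0.2,0,-1.9,-2.5,-0.2,-0.2,-0.2,0,-1.9,-2.5,0,-0.2,0,0,-1.8,-2.4,0,0,0,0,-1,-1.5,0,0,0,0,0,0,0,0,0,0]

```text
clock: 5.5
position: [0.4131, -0.2931, 0.1841]
ee_rot: [-0.011, 0.308, 0.951, 0.003]
contact_force: [-0.1, 0.4, -7.2]
width: 0.0296
```

```bash
python3 -c "
from h import *
togo([.433,-.345,.2],54.4)"
```

```text
t 5.5 pos [ 0.4131 -0.2931  0.1841] F [-0.11  0.4  -7.21] w 0.0296 q [-0.75  0.22  1.71 -0.    1.24 -1.69]
cm [-4.62 -3.03 -1.69] deg [-0.07 -1.29 -0.32]
```

>>> servo_tool:
  deltas: [-1.6,-1,-0.5,0,-0.6,0,-1.6,-1,-0.3,0,-0.6,0,-1.4,-1,-0.3,0,0,0,0,0,0,0,0,0,0,0,0,0,0,0]

```text
clock: 6.0
position: [0.4285, -0.3429, 0.1883]
ee_rot: [-0.007, 0.309, 0.951, 0.004]
contact_force: [-0.0, 0.8, -8.5]
width: 0.0298
```

```bash
python3 -c "
from h import *
togo([.433,-.345,.2],54.4)
grab('side','side3');grab('top','top3')"
```

```text
t 6.0 pos [ 0.4285 -0.3429  0.1883] F [-0.03  0.77 -8.45] w 0.0298 q [-0.8   0.27  1.62 -0.    1.27 -1.74]
cm [-0.47  0.1  -1.18] deg [ 0.13 -0.94 -0.4 ]
```

View pics/side3.png

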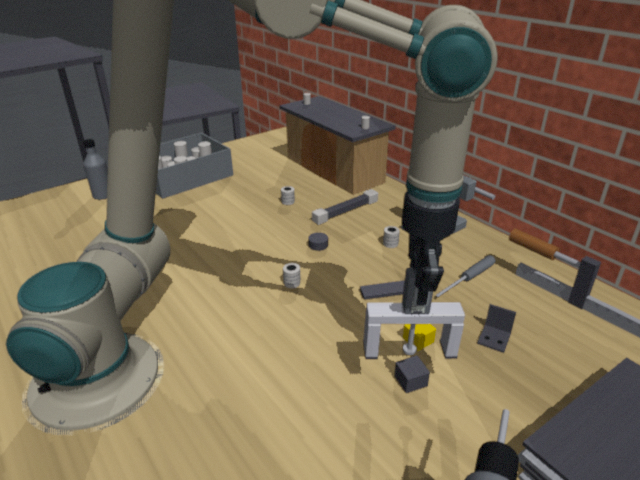

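View pics/top3.png

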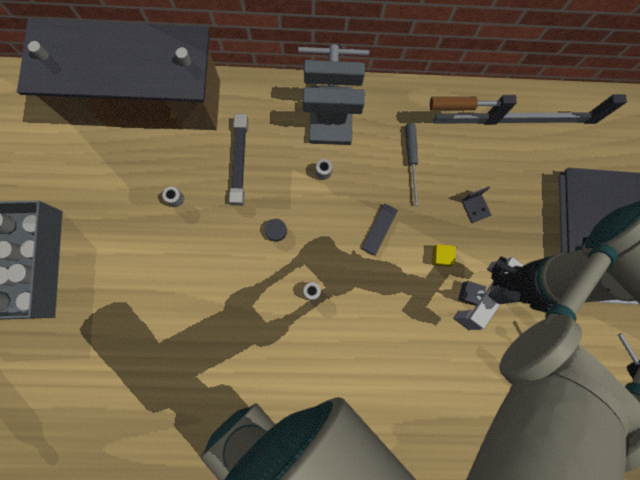

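```bash
cat > m.py <<'E'
from h import *
def meas(tag):
    z=np.load(f'pics/{tag}.npz'); W=world('side',z['d']); s=manip.get_state()
    w,x,y,q=s['ee_rot']; R=Ro.from_quat([x,y,q,w])
    P=W[295:365,355:475].reshape(-1,3); P=P[~np.isnan(P[:,0])]
    L=R.inv().apply(P-s['position'])*1000
    # expected: beam top at tool z ~ +16..22 (mm below TCP); 
    m=(abs(L[:,0])<90)&(abs(L[:,1])<35)&(L[:,2]>8)&(L[:,2]<125)&(P[:,2]>.045)
    L=L[m];P=P[m]
    h=np.histogram(L[:,2],bins=np.arange(8,126,4)); print(dict(zip(h[1].astype(int),h[0])))
    b=L[(L[:,2]<40)]
    for a in(0,1): print('beam ext',a,np.percentile(b[:,a],[0,1,2,5,95,98,99,100]).round(1))
    l=L[(L[:,2]>45)]
    for side in(-1,1):
        k=l[(l[:,0]*side>40)]; print('leg',side,len(k),np.percentile(k[:,0],[1,5,50,95,99]).round(1),np.percentile(k[:,1],[1,5,50,95,99]).round(1),'bottom',np.percentile(k[:,2],[95,99,100]).round(1))
    f=l[abs(l[:,0])<35]; print('foot',len(f),np.median(f,0).round(1),f.min(0).round(1),f.max(0).round(1))
    top=b[(b[:,2]<np.percentile(b[:,2],30))]; print('top z',np.median(top[:,2]).round(1))
    A=np.c_[top[:,:2],np.ones(len(top))]
    print('foot px mask done')
meas('side3')
E
python3 m.py
python3 - <<'E'
import cv2
a=cv2.imread('pics/side3.png')[280:400,340:490]
cv2.imwrite('pics/crop3.png',cv2.resize(a,(750,600),interpolation=cv2.INTER_CUBIC))
E
```

```text
{np.int64(8): np.int64(64), np.int64(12): np.int64(55), np.int64(16): np.int64(47), np.int64(20): np.int64(850), np.int64(24): np.int64(330), np.int64(28): np.int64(190), np.int64(32): np.int64(195), np.int64(36): np.int64(196), np.int64(40): np.int64(70), np.int64(44): np.int64(66), np.int64(48): np.int64(60), np.int64(52): np.int64(71), np.int64(56): np.int64(68), np.int64(60): np.int64(82), np.int64(64): np.int64(73), np.int64(68): np.int64(71), np.int64(72): np.int64(78), np.int64(76): np.int64(77), np.int64(80): np.int64(76), np.int64(84): np.int64(71), np.int64(88): np.int64(78), np.int64(92): np.int64(72), np.int64(96): np.int64(74), np.int64(100): np.int64(77), np.int64(104): np.int64(136), np.int64(108): np.int64(92), np.int64(112): np.int64(14), np.int64(116): np.int64(0), np.int64(120): np.int64(0)}
beam ext 0 [-72.8 -71.1 -69.4 -65.1  71.6  75.7  76.6  77. ]
beam ext 1 [-21.5 -20.  -18.5 -17.6  11.   13.3  14.2  15.6]
leg -1 603 [-71.8 -70.4 -56.5 -52.3 -51.9] [-22.2 -21.8 -19.5  10.4  16.8] bottom [109.6 112.  113.4]
leg 1 498 [57.6 58.6 70.4 77.4 77.7] [-22.5 -21.7 -20.    8.7  16. ] bottom [107.9 111.3 112.3]
foot 225 [ 3.6 -3.8 99.4] [ -7.9 -12.4  45.8] [ 13.1   8.6 113.6]
top z 21.8
foot px mask done
```

View pics/crop3.png

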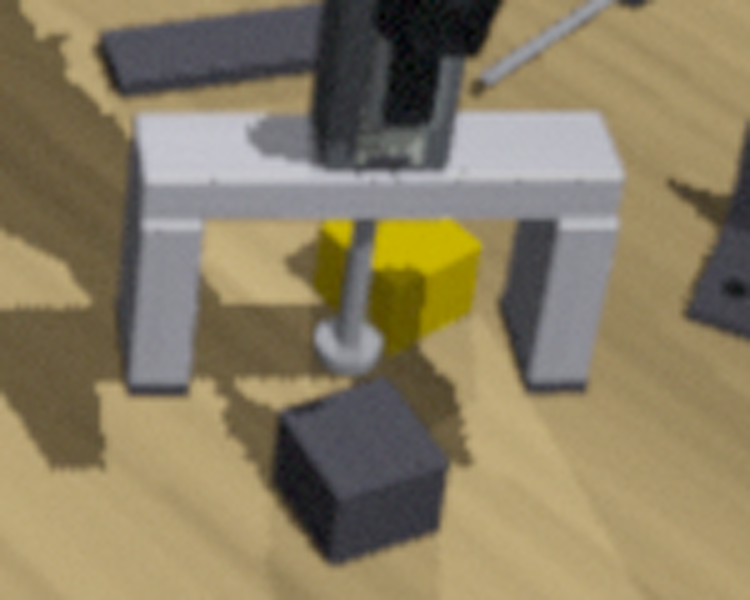

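The foot disc is at crop (348,348), which is 2.6 mm along tool +x from the TCP. The block is below and in front of it in the picture, consistent with the gauge hanging high over it. I'll correct for that offset and go down in stages.

```bash
python3 -c "
from h import *
togo([.4357,-.3457,.158],54.4)"
```

```text
t 6.1 pos [ 0.4288 -0.343   0.1886] F [-0.02 -0.11 -7.48] w 0.0296 q [-0.8   0.27  1.62 -0.    1.26 -1.74]
cm [-0.77  0.19  3.05] deg [ 0.1  -0.85 -0.37]
```

>>> servo_tool:
  deltas: [-0.4,0.1,0.3,0,-0.8,-0.3,-0.3,0.1,1,0,0,0,0,0,1,0,0,0,0,0,0,0,0,0]

```text
clock: 6.5
position: [0.4354, -0.343, 0.163]
ee_rot: [-0.001, 0.305, 0.952, 0.002]
contact_force: [-1.3, 0.1, -7.2]
width: 0.03
```

```bash
python3 -c "
from h import *
togo([.4357,-.3457,.158],54.4)"
```

```text
t 6.5 pos [ 0.4354 -0.343   0.163 ] F [-1.29  0.08 -7.25] w 0.03 q [-0.79  0.29  1.66  0.    1.19 -1.75]
cm [-0.18 -0.2   0.5 ] deg [ 0.15 -0.12  0.04]
```

>>> servo_tool:
  deltas: [-0.2,-0.2,0,0,0,0,0,0,0.2,0,0,0]

```text
clock: 6.7
position: [0.4358, -0.3457, 0.1605]
ee_rot: [-0.001, 0.305, 0.952, 0.002]
contact_force: [0.2, -0.8, -7.8]
width: 0.0297
```

```bash
python3 -c "
from h import *
grab('side','side4')
togo([.4357,-.3457,.158],54.4)
import m
m.meas('side4')
a=cv2.imread('pics/side4.png')[280:400,340:490]
cv2.imwrite('pics/crop4.png',cv2.resize(a,(750,600),interpolation=cv2.INTER_CUBIC))" | tail -n +9
```

```text
top z 9.9
foot px mask done
{np.int64(8): np.int64(64), np.int64(12): np.int64(60), np.int64(16): np.int64(49), np.int64(20): np.int64(942), np.int64(24): np.int64(228), np.int64(28): np.int64(168), np.int64(32): np.int64(189), np.int64(36): np.int64(180), np.int64(40): np.int64(62), np.int64(44): np.int64(57), np.int64(48): np.int64(67), np.int64(52): np.int64(57), np.int64(56): np.int64(71), np.int64(60): np.int64(75), np.int64(64): np.int64(70), np.int64(68): np.int64(71), np.int64(72): np.int64(67), np.int64(76): np.int64(77), np.int64(80): np.int64(69), np.int64(84): np.int64(69), np.int64(88): np.int64(76), np.int64(92): np.int64(72), np.int64(96): np.int64(49), np.int64(100): np.int64(32), np.int64(104): np.int64(96), np.int64(108): np.int64(28), np.int64(112): np.int64(2), np.int64(116): np.int64(0), np.int64(120): np.int64(0)}
beam ext 0 [-74.1 -71.9 -70.7 -66.4  71.3  75.2  75.8  76.2]
beam ext 1 [-22.3 -20.1 -19.1 -18.1  10.7  12.6  13.5  15.9]
leg -1 501 [-72.9 -71.4 -56.7 -53.2 -53. ] [-22.5 -21.8 -19.6  10.6  16.8] bottom [104.1 110.5 113.1]
leg 1 388 [56.7 57.9 70.3 76.5 76.7] [-22.8 -22.1 -20.   12.4  16.8] bottom [ 97.1 108.4 111.2]
foot 204 [ 2.6 -3.9 97.3] [ -9.6 -12.   46.2] [ 12.4   8.2 112.2]
top z 21.0
foot px mask done
```

View pics/crop4.png

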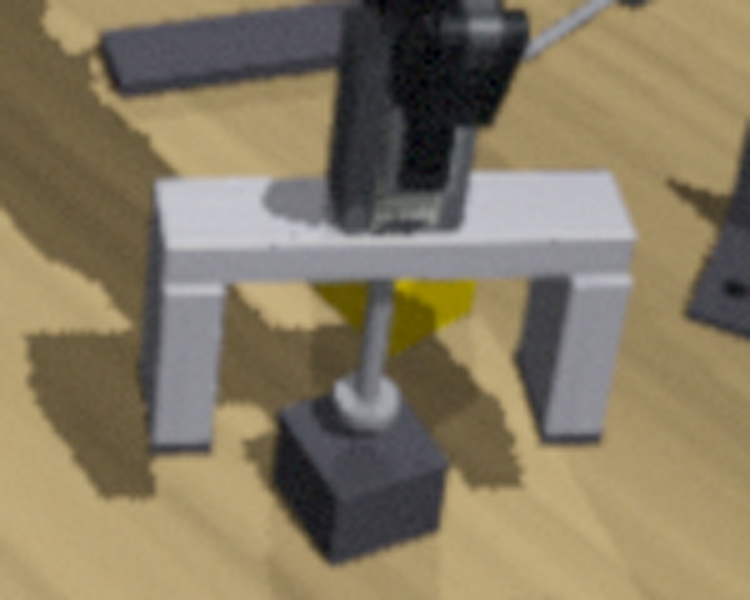

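The foot disc is at crop (367,403), just above the block's top face at (362,430), and the legs clear it on both sides. Lowering slowly.

>>> servo_tool:
  deltas: [0.1,0,0.5,0,0,0,0,0.05,0.6,0,0,0,0,0,0.6,0,0,0,0,0,0.6,0,0,0,0,0,0.6,0,0,0]

```text
clock: 7.25
position: [0.4356, -0.3448, 0.1303]
ee_rot: [-0.0, 0.305, 0.952, 0.001]
contact_force: [-0.0, -1.0, -6.7]
width: 0.0294
```

```bash
python3 -c "
from h import *
togo([.4352,-.3449,.112],54.4)"
```

```text
t 7.25 pos [ 0.4356 -0.3448  0.1303] F [-0.03 -0.97 -6.66] w 0.0294 q [-0.8   0.32  1.7   0.    1.12 -1.75]
cm [ 0.02 -0.04  1.83] deg [ 0.16 -0.06  0.05]
```

>>> servo_tool:
  deltas: [0,0,0.5,0,0,0,0,0,0.5,0,0,0,0,0,0.3,0,0,0]

```text
clock: 7.55
position: [0.4355, -0.3447, 0.1157]
ee_rot: [-0.0, 0.305, 0.952, 0.002]
contact_force: [-1.0, 0.2, -5.7]
width: 0.0299
```

```bash
python3 -c "
from h import *
grab('side','side5')
togo([.4352,-.3449,.112],54.4)
a=cv2.imread('pics/side5.png')[280:400,340:490]
cv2.imwrite('pics/crop5.png',cv2.resize(a,(750,600),interpolation=cv2.INTER_CUBIC))"
```

```text
t 7.6 pos [ 0.4354 -0.3447  0.1154] F [ 0.37 -0.48 -6.14] w 0.0293 q [-0.8   0.34  1.72  0.    1.08 -1.75]
cm [ 0.   -0.03  0.34] deg [ 0.16 -0.1   0.05]
```

View pics/crop5.png

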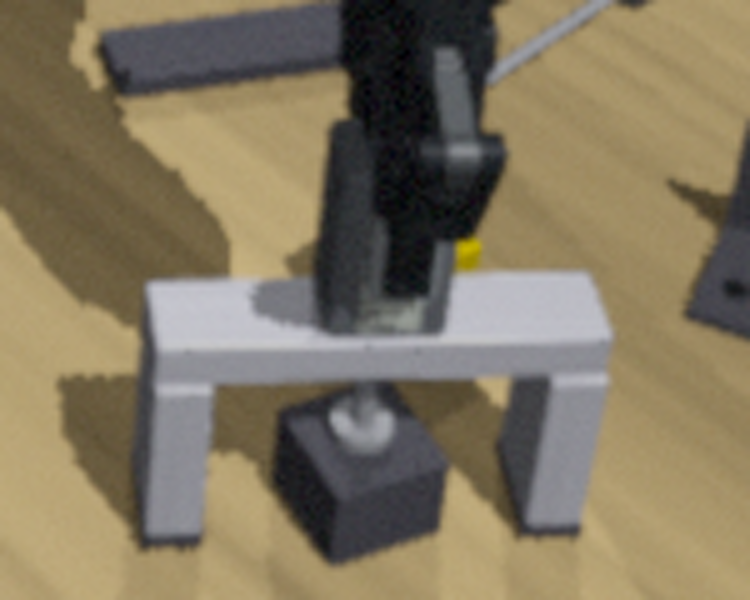

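The foot is on the middle of the block: disc at about (362,432), top-face centre about (363,437). The soles are roughly 3 mm above the bench. Final slow steps.

>>> servo_tool:
  deltas: [0,0,0.15,0,0,0,0,0,0.1,0,0,0]

```text
clock: 7.8
position: [0.4355, -0.3447, 0.1128]
ee_rot: [-0.0, 0.305, 0.952, 0.002]
contact_force: [-0.3, 0.8, -6.1]
width: 0.0293
```

>>> servo_tool:
  deltas: [0,0,0.1,0,0,0,0,0,0.1,0,0,0]

```text
clock: 8.0
position: [0.4353, -0.3446, 0.1126]
ee_rot: [-0.0, 0.305, 0.952, 0.001]
contact_force: [-3.5, 2.2, 1.8]
width: 0.0296
```

>>> servo_tool:
  deltas: [0,0,0.05,0,0,0]

```text
clock: 8.1
position: [0.4354, -0.3446, 0.1127]
ee_rot: [0.0, 0.305, 0.952, 0.001]
contact_force: [-2.0, 0.7, -2.4]
width: 0.0296
```

```bash
python3 -c "
from h import *
togo([.4352,-.3449,.112],54.4)
print(manip.get_state()['moment'])"
```

```text
t 8.1 pos [ 0.4354 -0.3446  0.1127] F [-1.98  0.68 -2.38] w 0.0296 q [-0.8   0.34  1.73  0.    1.08 -1.75]
cm [-0.   -0.03  0.07] deg [ 0.14 -0.04  0.06]
[ 0.11543174  0.18940439 -0.02616119]
```

The legs are touching. I'll press very lightly so both legs seat, then open.

>>> servo_tool:
  deltas: [0,0,0.12,0,0,0,0,0,0.12,0,0,0]
  grip_force: 20

```text
clock: 8.3
position: [0.4351, -0.3445, 0.1125]
ee_rot: [0.0, 0.305, 0.952, 0.001]
contact_force: [-4.5, 3.3, 6.2]
width: 0.0293
```

```bash
python3 -c "
from h import *
togo([.4352,-.3449,.112],54.4)
print(manip.get_state()['moment'])"
```

```text
t 8.3 pos [ 0.4351 -0.3445  0.1125] F [-4.48  3.3   6.17] w 0.0293 q [-0.8   0.34  1.73  0.    1.07 -1.75]
cm [-0.03 -0.03  0.04] deg [0.12 0.   0.07]
[ 0.41099335  0.3351097  -0.01964064]
```

>>> servo_tool:
  deltas: [0,0,-0.05,0,0.2,0,0,0,0,0,0,0]

```text
clock: 8.5
position: [0.4354, -0.3447, 0.1127]
ee_rot: [-0.001, 0.305, 0.952, 0.001]
contact_force: [-2.0, 1.8, -2.4]
width: 0.0295
```

>>> servo_tool:
  deltas: [0,0,0,0,0,0,0,0,0,0,0,0,0,0,0,0,0,0,0,0,0,0,0,0,0,0,0,0,0,0,0,0,0,0,0,0]
  jaw: 8.5

```text
clock: 9.1
position: [0.4384, -0.3477, 0.1146]
ee_rot: [0.003, 0.305, 0.952, -0.001]
contact_force: [0.4, -0.3, -0.1]
width: 0.0852
```

```bash
python3 -c "
from h import *
grab('side','side6')
togo([.4352,-.3449,.3],54.4)
a=cv2.imread('pics/side6.png')[260:400,340:490]
cv2.imwrite('pics/crop6.png',cv2.resize(a,(640,597),interpolation=cv2.INTER_CUBIC))"
```

```text
t 9.15 pos [ 0.4384 -0.3477  0.1146] F [ 0.1  -0.59  0.49] w 0.0852 q [-0.8   0.34  1.72  0.    1.07 -1.75]
cm [  0.31   0.05 -18.55] deg [0.03 0.35 0.06]
```

View pics/crop6.png

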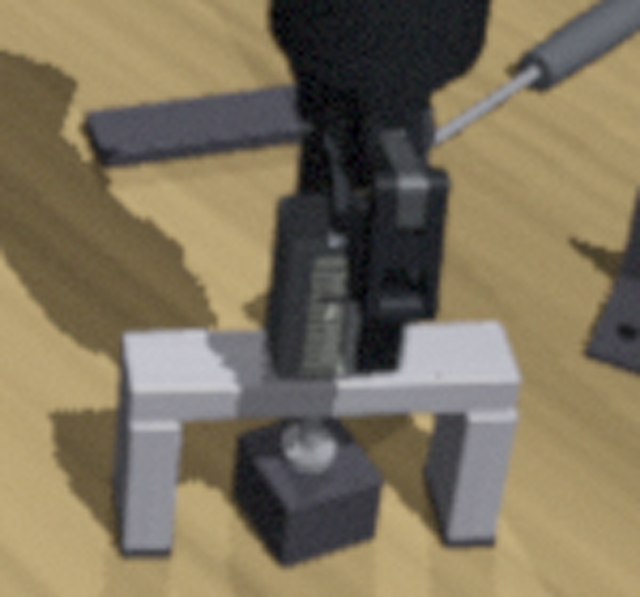

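Released: the gauge stands on its own with the foot at (308,450) on the block. Retreating straight up.

>>> servo_tool:
  deltas: [0.1,0,-1,0,0,0,0,0,-2,0,0,0,0,0,-2,0,0,0,0,0,-3,0,0,0,0,0,-3,0,0,0,0,0,-4,0,0,0]

```text
clock: 9.75
position: [0.4338, -0.3437, 0.2665]
ee_rot: [-0.003, 0.305, 0.952, 0.002]
contact_force: [0.3, 0.2, 0.2]
width: 0.0848
```

>>> servo_tool:
  deltas: [3,4,-1,0,0,0,3,4,0,0,0,0,3,4,0,0,0,0,3,4,0,0,0,0,3,4,0,0,0,0,3,4,0,0,0,0,3,4,0,0,0,0,0,0,0,0,0,0]

```text
clock: 10.55
position: [0.4293, 0.0057, 0.2888]
ee_rot: [0.01, 0.308, 0.951, 0.0]
contact_force: [0.0, -0.3, -0.8]
width: 0.0851
```

Run:
```python
from h import *
im,d=grab('side','side7'); im2,d2=grab('top','top7')
togo([.4352,-.3449,.3],54.4)
W=world('top',d2);W2=world('side',d)
def rect(W,box,lo,hi,name):
    u0,v0,u1,v1=box; P=W[v0:v1,u0:u1].reshape(-1,3); P=P[(P[:,2]>lo)&(P[:,2]<hi)]
    if len(P)<20: return print(name,len(P))
    r=cv2.minAreaRect((P[:,:2]*1000).astype(np.float32)); A=np.c_[P[:,:2]-P[:,:2].mean(0),np.ones(len(P))]; 
    print(name,len(P),'med z',np.median(P[:,2]).round(4),'slope',np.linalg.lstsq(A,P[:,2],rcond=None)[0][:2].round(3),'rect',np.round(r[0],1),np.round(r[1],1),round(r[2],1))
rect(W,(430,230,540,350),.080,.1,'beam');rect(W,(430,230,540,350),.145,.18,'housing')
rect(W,(425,240,462,270),.03,.045,'yellow');rect(W,(260,215,290,245),.018,.03,'slug');rect(W,(355,200,400,260),.007,.02,'strip')
rect(W,(455,275,495,312),.03,.037,'block'); rect(W2,(390,350,435,395),.033,.037,'S block')
a=im[270:400,340:490];b=im2[220:350,410:560]
cv2.imwrite('pics/crop7.png',np.hstack([cv2.resize(x,(400,347),interpolation=cv2.INTER_CUBIC) for x in(a,b)])[:,:,::-1])
```

```text
t 10.65 pos [0.4302 0.0011 0.2887] F [ 0.16 -0.06 -0.49] w 0.0848 q [-0.15  0.01  1.69 -0.01  1.42 -1.09]
cm [-20.8  -27.66  -0.76] deg [ 0.21  1.29 -0.48]
beam 826 med z 0.0896 slope [-0.021 -0.029] rect [ 433.6 -343.7] [ 33.5 151.2] 54.4
housing 375 med z 0.1592 slope [-0.018 -0.141] rect [ 433.1 -343.2] [31.7 40.7] 54.7
yellow 398 med z 0.0357 slope [0.002 0.   ] rect [ 517.  -282.2] [45.1 44.3] 86.9
slug 0
strip 25 med z 0.0117 slope [-0.215 -0.325] rect [ 628.6 -149. ] [ 8.4 16.9] 46.4
block 109 med z 0.035 slope [-0.027 -0.063] rect [ 438.8 -329.8] [19.5 45.8] 61.3
S block 337 med z 0.0353 slope [0.013 0.005] rect [ 433.1 -345.6] [44.7 45.3] 74.3
```

View pics/crop7.png

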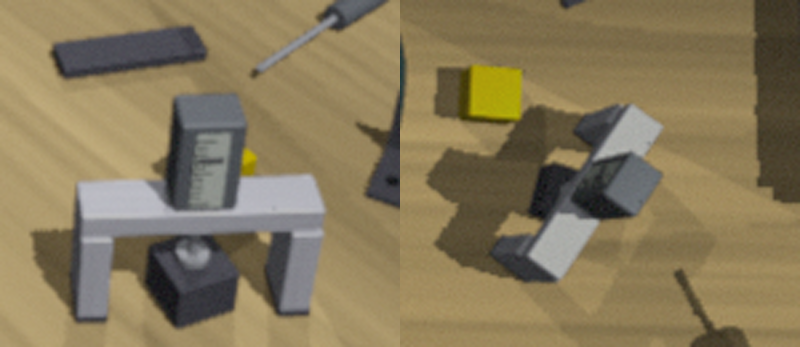

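Top view: gauge at (433.4, -343.5), block at (433.1, -345.3). The offset is about 1.5 mm, and the beam top is 89.6 mm high, as it was on the bare bench. The arm hides the slug and strip from the top camera, so I'll compare the side views and then hand in.

```bash
python3 - <<'E'
from h import *
a=np.load('pics/side0.npz');b=np.load('pics/side7.npz');W0=world('side',a['d']);W1=world('side',b['d'])
for n,(u0,v0,u1,v1),lo,hi in(('slug',(303,228,333,252),.021,.027),('strip',(355,275,420,302),.009,.015)):
    for W in(W0,W1):
        P=W[v0:v1,u0:u1].reshape(-1,3);P=P[(P[:,2]>lo)&(P[:,2]<hi)];print(n,len(P),P.mean(0).round(4) if len(P) else '')
E
python3 -c "
from rig import manip
print(manip.sign_off())"
```

```text
slug 175 [0.564  0.0971 0.0235]
slug 171 [0.5644 0.0969 0.0234]
strip 579 [ 0.5744 -0.1404  0.0114]
strip 578 [ 0.5734 -0.1399  0.0115]
the job is handed in; nothing more can be done
None
```

I picked up the gauge by its housing at 40 N and lifted it about 85 mm. I set it down over the dark steel block, let go, and drew the arm well clear before handing in at about 10.7 s.

**Gauge and block:** the gauge centre is about 1.5 mm from the block centre. The beam top is at 89.6 mm, the same as on the bare bench, so both legs appear to be down. Its foot rests on the block.

**Other parts:** the block stayed within about 1 mm of where it was. Side-camera readings of the slug and strip agree with the start to within about 1 mm, and the yellow block has not moved.

**Checks that failed or disagreed:**
- The final top view could not check the slug and strip because the arm was hiding them, so the side view alone covers those two.
- One leg seemed to touch slightly before the other during set-down, with 8 N or less at the wrist. The gauge settled when released.
- The scale on the housing was not read off.

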